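# Unlatch and take off the cutlery box lid

## Task

Open the wooden cutlery box for the meal: gently lift the front end of its steel lid by the upright pull, just enough to get it over the sill inside without forcing it against the hood, lower it level again and draw it on forward until it is fully clear of the hood; let go of it there. Then take the lid by its long edges at the finger scallops, lift it off and lay it feet down on the wooden board, lengthwise and wholly on it, and let go. Leave the thali, bowls, glasses, jug lid and sugar pot where they are.

Things in the scene. Friction and masses are not known exactly. Their poses are not given: they have to be found in the camera images.
- box: Wooden cutlery box, fixed, 300 mm long (x), 80 mm wide (y); origin at the centre of its underside, x towards the hooded rear: the lid is drawn towards -x. The lid lies on ledges 60 mm above the origin, between side cheeks 66 mm apart that rise to 70 mm, about flush with it. The mouth below the ledges is 46 mm wide; the front wall's top is 60 mm up.
- hood_edge (a point): Point of the box on the lid's top, below the front edge of the hood, which roofs the box from here (box x +53 mm) to its rear end, its top 79 to 86 mm above the table. The edge is 2.5 to 8 mm above the lid, differently on every box: in its start place the lid touches it once its front end is raised 5 to 16 mm, tipping about its rear end. Feel for that touch.
- sill_rear (a point): Middle of the sill's rear face, at ledge height, inside the mouth under the lid. The sill is a rib 15 mm thick (box x -43 to -58 mm). At the start the lid's front foot is 2 to 8 mm behind it, its underside 2.5 to 13.5 mm below the sill's top. Hood and sill are one insert of unknown height: where the lid touches the hood, its foot is always about 2 mm clear of the sill.
- front_wall (a point): Middle of the front wall's inner face, at ledge height (the wall's top). Once the lid's front foot is past the sill (lid origin at box x below +22 mm) the lid can be lowered level onto its ledges again and slides freely until this foot meets this wall (lid origin at box x -56 mm). It is clear of the hood below x -37 mm.
- scallops (a point): Point midway between the two finger scallops, at ledge height. The scallops are cut-outs in both sides, 70 mm long (box x -88 to -18 mm): there the box is only 56 mm wide, 6 mm less than the lid, and fingers can reach down beside the lid's long edges as far as the table.
- lid: Loose steel lid, 0.3 to 0.5 kg: plate 180 (x) by 62 (y) by 9 mm, its underside 14 mm above the origin; two feet 40 mm wide, 8 mm thick, 14 mm deep at x -84 and +84 mm. Origin mid-length, mid-width, at the feet's undersides; z up; balance point 4 mm to -x. Starts in the box, axes along the box's, origin at box x +47 to +53, z 46 mm, its rear end 84 to 90 mm under the hood.
- pull_top (a point): Centre of the top of the lid's upright pull, a steel tab 10 mm thick (lid x), 30 mm wide (y), standing 34 mm above the plate, at lid x -80 mm near its front end.
- board: Plain wooden board, fixed, 250 mm long (its x) by 120 mm wide (its y) by 16 mm thick; origin at the centre of its underside, z up.
- thali: Bystander: the round steel thali, 260 mm across, 18 mm high, with flat katori slots; origin at the centre of its underside.
- katori: Bystander: a small steel bowl, 68 mm across, 30 mm high, standing in the thali; origin at the centre of its underside.
- katori_near: Bystander: a second steel bowl, 68 mm across, 30 mm high, standing on the table nearest the robot; origin at the centre of its underside.
- glass_mid: Bystander: a steel glass, 62 mm across, 95 mm tall, standing between the cutlery box and the board; origin at the centre of its underside.
- glass_side: Bystander: a steel glass, 62 mm across, 95 mm tall, standing off to the side; origin at the centre of its underside.
- jug_lid: Bystander: the yellow plastic jug lid, 110 mm across, 26 mm high with its knob; origin at the centre of its underside.
- sugar_pot: Bystander: the ceramic sugar pot, 92 mm across, 98 mm tall; origin at the centre of its underside.
Mind the look-alikes: they are no part of the job. What is shaped like the lid but blue is not meant.

How it is judged (in metres and radians):
On the way:
1. the lid has been drawn past the sill, lies level in the front of the box clear of the hood, and is let go (x of lid in the frame of box between -0.062 and -0.0375 m and z of lid in the frame of box between 0.042 and 0.0485 m and angle between lid's own z axis and vertical below 0.03 rad and contact force between the fingers and lid below 0.1 N), for 0.2 s.
At the end, for the whole second after the job is handed in: The lid lies still, feet down and level (within 0.05 rad) on the board, lengthwise (within 0.21 rad, either way round), its middle within 34 mm along and 28 mm across of the board's middle, and nothing holds it (x of lid in the frame of board between -0.034 and 0.034 m and y of lid in the frame of board between -0.028 and 0.028 m and z of lid in the frame of board between 0.012 and 0.02 m and angle between lid's own z axis and vertical below 0.05 rad and angle between the x axis of lid and the x axis of board, either way round below 0.21 rad and contact force between lid and board above 1 N and contact force between the fingers and lid below 0.1 N and linear speed of lid below 0.02 m/s); the robot touches nothing.
It fails at once if the lid is forced against the box, its hood or its sill (more than 75 N) (contact force between lid and box above 75 N).
It fails at once if the thali or a bowl is shoved more than 30 mm or tipped over (distance of any of thali, katori, katori_near from where it was at the start of the episode above 0.03 m or angle between any of thali, katori, katori_near's own z axis and vertical above 0.5 rad).
It fails at once if a steel glass is shoved more than 30 mm or tipped over (distance of any of glass_mid, glass_side from where it was at the start of the episode above 0.03 m or angle between any of glass_mid, glass_side's own z axis and vertical above 0.5 rad).
It fails at once if the jug lid or the sugar pot is shoved more than 30 mm or tipped over (distance of any of jug_lid, sugar_pot from where it was at the start of the episode above 0.03 m or angle between any of jug_lid, sugar_pot's own z axis and vertical above 0.5 rad).
It also fails if it takes over 64 s, if anything falls off the work surface, if the arm or the gripper's body presses on something with over 40 N, if the wrist force passes 120 N, or if a joint passes its speed limit or range.

## Robot

A 6-joint arm with a two-finger parallel gripper is mounted at the origin on the work surface. World frame = base frame: x ahead of the robot, y to its left, z up, the work surface at z = 0. Lengths are in mm, angles in degrees, forces in N, time in s.
With the tool pointing down it reaches from about 300 to 850 mm from the base axis. Payload 4.2 kg.
Tool frame: the origin (TCP) lies midway between the tips of the shut fingers; the grasp point (between the pads) lies 19 mm behind it (env.grasp_offset is the distance from the TCP to the grasp point, in mm); z points along the fingers, y is the line along which they close (so a half turn about z gives the same grasp; the last joint's range is limited). The gripper opens to 91 mm and grips with 3 to 60 N. Pads are 32 mm wide; open, the fingers measure 118 mm over their backs; the gripper's body (76 mm by 178 mm) begins 60 mm behind the grasp point.
Start: joints at [-1.146, 18.312, 89.639, -0, 72.044, -1.146], TCP at [575.016, 0, 213.976] pointing down, gripper open.
Joint ranges: [-177.97, 177.97], [-48.28, 115.42], [12.27, 149.76], [-77.06, 257.06], [2.81, 150.46], [-146.56, 146.56]. Speed limits (degrees/s): [147.25, 147.25, 180, 180, 180, 180].

## Interface

Orientations are given as [roll, pitch, yaw] about the fixed x, y, z axes, in that order (R = Rz(yaw) Ry(pitch) Rx(roll)).
In Python, from workcell import env, optics gives the robot as it stands. The module is installed in compiled form; this text tells all that it offers.
- The arm moves only by the tool send_rows, never from a script. Its argument "targets" is a list that holds one entry, the list of rows, each a list of 7 numbers: the turn, a rotation vector about the world's x, y, z scaled (see below), then the shift along the world's x, y, z scaled (see below), then the closure, from -1 (fully open) to 1 (shut). In form: [[[rx, ry, rz, x, y, z, gripper], ...]]. A call has 1 to 12 rows; each row shifts and turns the commanded pose from where the row before left it; what a row does not reach is not made up. The controller multiplies each number of a shift by 0.2 m and each number of a turn by pi/2 rad. A row lasts 1/10 s, in which the tool goes at most 50 mm and 8.59 degrees, less where a joint would pass 70% of its speed; a pose out of reach is approached as far as the arm can. A call with a number of a shift or a turn outside -1 to 1 is refused whole. A call with a gripper value outside its range is refused whole. The fingers move at their own pace and stop on an object; "grip_force" is the grip in N (left out, the last holds). Time passes only in rows, so rows that do not move let the fingers close. It gives the time, the measured TCP pose, the force, the opening and the grip force at its end, in the units of the state.
- env.state(): the state, without advancing time (a new reading comes with each control period).
- optics.grab_frame(name): name is "scene" or "side" or "wrist"; returns (picture, depth): 420x560x3 uint8, red, green, blue; 420x560 float32, mm along the optical axis (not along the pixel's ray), 0 where there is no reading.
- optics.camera_info(name): a dict with "camera_matrix" (3x3 intrinsics, pixels), "R" (3x3) and "t" (3): a world point X has camera coordinates R X + t; the wrist camera has in their place "mount" (4x4, takes a point from camera to tool coordinates, whose origin is the TCP and whose axes are the flange's). Camera axes: x right, y down, z forward; pixel columns grow to the right and rows downward; lengths in mm; the calibration is good to about 2 mm. The wrist camera is an equidistant fisheye: a pixel r from the principal point sees the ray r / f radians off the axis. A picture is of the moment at which its call begins: read the wrist's pose just before it. camera_info takes no time and is no camera call.
- env.job_done(): hands the job in; it is judged then, once.
Trained networks look in the newest picture that a camera, given by its name, has taken for a name from the list of things; names that differ only in an ending like _2 or _b are one class to them, and where a whole thing is asked for, a point or a joint stands for the part that bears it (a point fixed in the world has none). Each returns a list of dicts, best first, with "conf" (0 to 1); they miss things now and then, are a little off and sometimes report something else, mostly with a low value. They report only what shows in the picture. A call takes as long as a camera call. They do not tell look-alikes from the thing itself.
- optics.silhouettes(camera, name): "mask" (420x560 bool, what is visible of it) and "at" ([column, row] in pixels, amid what is visible of it).
- optics.place_of(camera, name): "at" ([column, row] in pixels: a listed point, or the origin of a listed thing).
The state is a dict: "time_s": time; "qpos": joint angles; "qvel": joint speeds; "effort": joint torques, N m; "ee_pos": TCP position; "ee_rot": TCP orientation; "force": force on the tool from outside, world axes, zero at the start; "torque": the same for the moment, N m; "gripper_width": finger opening in mm; "gripper_force": force on a finger pad.
Only numpy, scipy, OpenCV 4.12 (cv2) and the standard library are available. Lean on these libraries where they do the work, as an engineer would, in place of code of your own. Each camera call takes 0.05 s, during which the arm holds its last target. There are 200 camera calls.

## Working session

There is one attempt and no reset: what is moved stays moved. The work goes in short steps, Python scripts to look and compute and a tool call to move; the robot and the scene stay as the last step left them, time stands still between calls to the robot, and variables do not carry over. Pictures are saved under pics/ and viewed, at most 10 in all, crops included, and the job is handed in when it is done.

Besides the shell and the picture viewer there is one more tool, called after "Request:" as name([rows], argument=value, ...), one row to a line, values as JSON. send_rows: Moves the arm, as the interface text tells. Its arguments: {"type":"object","properties":{"targets":{"type":"array"},"grip_force":{"type":"number"}},"required":["targets"]}

```bash
mkdir -p pics
cat > h.py <<'E'
import numpy as np, cv2
from workcell import env, optics
from scipy.spatial.transform import Rotation as Ro
def unproj(cam,depth,u,v,z=None):
    i=optics.camera_info(cam);K=np.array(i["camera_matrix"]);R=np.array(i["R"]);t=np.array(i["t"])
    ray=np.stack([(u-K[0,2])/K[0,0],(v-K[1,2])/K[1,1],np.ones_like(u,dtype=float)],-1)
    if z is None: return (ray*depth[...,None]-t)@R
    d=ray@R; c=-R.T@t
    return c+d*((z-c[2])/d[...,2])[...,None]
def cloud(cam,depth):
    v,u=np.mgrid[:420,:560]
    return unproj(cam,depth,u.astype(float),v.astype(float))
E
python3 - <<'E'
from h import *
np.set_printoptions(precision=1,suppress=True)
print(env.state())
for c in("scene","side"):
    im,d=optics.grab_frame(c); cv2.imwrite(f"pics/{c}.png",im[...,::-1]); np.save(c,d)
    P=cloud(c,d)
    for n in("box","hood_edge","sill_rear","front_wall","scallops","lid","pull_top","board","glass_mid","katori_near","glass_side","sugar_pot"):
        for r in optics.place_of(c,n)[:3]:
            a=np.array(r["at"],float); ii=tuple(np.clip(a[::-1].round().astype(int),0,[419,559]))
            print(c,n,round(r["conf"],2),a,P[ii])
E
```

```text
{'time_s': 0.0, 'qpos': array([-1.1, 18.4, 89.7, -0. , 72. , -1.1]), 'qvel': array([-0.1, -0.1,  0.1,  0. ,  0. , -0. ]), 'effort': array([ -0. , -41.2, -23.2,   0.1,   0. ,  -0. ]), 'ee_pos': array([574.5,   0. , 213.1]), 'ee_rot': array([-179.9,   -0. ,   90. ]), 'force': array([-0.5,  1.2, -0.8]), 'torque': array([ 0., -0.,  0.]), 'gripper_force': 0.0, 'gripper_width': 91.37942123104865}
scene box 0.76 [356.4 237.8] [699.  170.1  82. ]
scene hood_edge 0.8 [362.8 228.5] [671.9 204.   83.5]
scene sill_rear 0.96 [346.1 211.6] [586.7 196.9  73. ]
scene sill_rear 0.53 [352.6 237.8] [689.9 167.   74.8]
scene front_wall 0.65 [334.1 191.3] [468.7 215.5  57.6]
scene scallops 0.87 [343.5 209. ] [515.8 230.1  20. ]
scene scallops 0.75 [353.5 202.3] [585.5 218.7 102. ]
scene lid 0.96 [361.9 236.8] [700.2 186.7  81.5]
scene lid 0.66 [206.4 197.4] [ 326.1 -149.8   22.3]
scene lid 0.61 [439.1 246.9] [749.  401.5  22.2]
scene pull_top 0.78 [351.4 203.7] [587.8 208.8  99.2]
scene pull_top 0.74 [201.9 170.3] [ 225.5 -139.    55.9]
scene pull_top 0.65 [468.7 251.9] [817.7 433.5  57.8]
scene board 0.
[... 680 characters left out ...]
.4  54.3]
side lid 0.9 [212.  250.1] [651.7 233.8  70. ]
side lid 0.86 [143.9 309.2] [711.1 449.7  23.4]
side lid 0.77 [372.2 228.8] [ 302.2 -117.5   22.4]
side pull_top 0.82 [237.7 242.3] [585.3 205.4 103.9]
side pull_top 0.75 [110.3 280.5] [874.6 402.1   1.5]
side pull_top 0.58 [399.7 227.2] [ 225.  -139.    44.4]
side board 0.82 [296.2 194.6] [ 586.4 -175.3   21.3]
side glass_mid 0.75 [272.2 225.9] [576.4  23.9  31.6]
side katori_near 0.6 [327.5 248.2] [388.1  37.6  31.5]
side glass_side 0.65 [309.5 167.6] [ 625.6 -392.5    1.5]
side glass_side 0.61 [325.2 246.2] [408.3   3.2   3.6]
side sugar_pot 0.62 [275.7 267.8] [481.4 185.   37.6]
side sugar_pot 0.57 [221.8 212.5] [750.7  33.7  29.9]
```

View pics/scene.png

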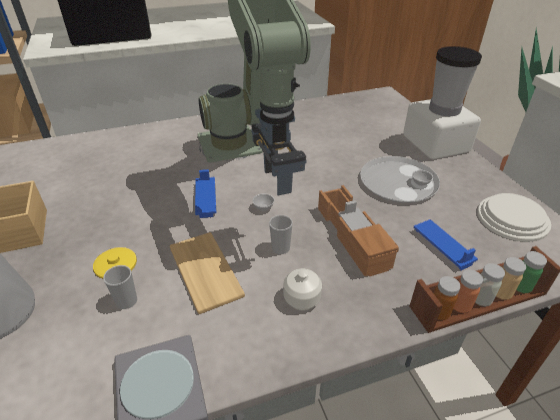

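View pics/side.png

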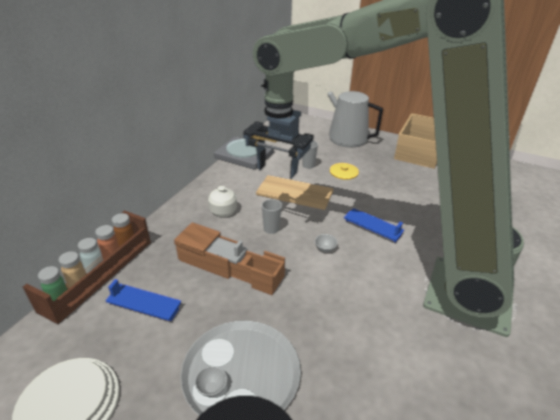

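Run:
```python
from h import *
np.set_printoptions(precision=1,suppress=True)
for c in("scene","side"):
    d=np.load(c+".npy");P=cloud(c,d);ok=d>0
    def rect(lo,hi,name):
        m=ok&np.all((P>lo)&(P<hi),-1); p=P[m]
        if len(p)<10: print(c,name,len(p));return
        (cx,cy),s,a=cv2.minAreaRect(p[:,:2].astype(np.float32)); print(c,name,len(p),(round(cx,1),round(cy,1)),np.round(s,1),round(a,1),"med",np.median(p,0))
    rect([440,-310,8],[800,-80,24],"board")
    rect([560,170,92],[620,260,115],"pull")
    rect([620,130,78],[800,270,95],"hood")
    rect([440,130,62],[640,270,76],"lid+cheeks")
    rect([440,130,30],[800,270,95],"boxall")
    rect([540,-50,85],[660,60,105],"glassmid top")
    rect([380,-50,22],[470,60,45],"katori near top")
```

```text
scene board 3438 (610.4, -210.2) [253.7 121.1] 7.5 med [ 627.7 -211.3   16.6]
scene pull 59 (584.5, 209.0) [12.8 32. ] 2.5 med [586.9 207.3 101.3]
scene hood 936 (715.0, 211.6) [99.5 88.9] 1.3 med [719.4 209.9  82.6]
scene lid+cheeks 559 (549.8, 208.4) [180.4  82.6] 1.0 med [602.1 208.4  69.9]
scene boxall 2844 (613.4, 207.8) [306.4  90.3] 1.8 med [678.3 200.6  70.2]
scene glassmid top 178 (592.3, 2.5) [60.3 60.4] 1.8 med [588.    2.9  92.5]
scene katori near top 99 (410.3, 9.8) [58.8 64.4] 2.3 med [412.1   9.1  28.1]
side board 1495 (608.8, -207.5) [250.1 129.2] 8.1 med [ 602.7 -201.3   16.5]
side pull 55 (583.0, 211.7) [10.2 29.7] 0.5 med [582.1 214.2 102.7]
side hood 752 (715.5, 213.6) [99.2 90.5] 1.4 med [712.  216.7  82.6]
side lid+cheeks 665 (551.8, 210.2) [176.9  84. ] 1.1 med [588.7 221.4  69.5]
side boxall 3168 (614.1, 209.8) [303.3  93.5] 2.4 med [622.6 228.5  67.9]
side glassmid top 146 (590.5, 4.9) [61.3 61.4] 74.6 med [591.5   5.9  91.9]
side katori near top 129 (410.5, 11.1) [67.4 60.3] 89.2 med [411.4  -4.2  28. ]
```

The scene picture shows the box at (356,235) with the steel pull at (350,207), the board at (205,270), and two blue look-alikes at (205,195) and (445,242). The side picture agrees. In world coordinates the box is at about (613,210) with yaw 1.3°, the pull at (584,210), and the board at (610,-209) with yaw about 8°.

Request:
send_rows([
  [[0, 0, -0.0821, 0.0038, 0.0875, 0, -1], [0, 0, -0.0821, 0.0038, 0.0875, 0, -1], [0, 0, -0.0821, 0.0038, 0.0875, 0, -1], [0, 0, -0.0821, 0.0038, 0.0875, 0, -1], [0, 0, -0.0821, 0.0038, 0.0875, 0, -1], [0, 0, -0.0821, 0.0038, 0.0875, 0, -1], [0, 0, -0.0821, 0.0038, 0.0875, 0, -1], [0, 0, -0.0821, 0.0038, 0.0875, 0, -1], [0, 0, -0.0821, 0.0038, 0.0875, 0, -1], [0, 0, -0.0821, 0.0038, 0.0875, 0, -1], [0, 0, -0.0821, 0.0038, 0.0875, 0, -1], [0, 0, -0.0821, 0.0038, 0.0875, 0, -1]],
], grip_force=20)

```text
time_s: 2.5
ee_pos: [584.1, 210.7, 213.9]
ee_rot: [180.0, 0.0, 1.0]
force: [-0.3, -0.1, 0.6]
gripper_width: 91.3
gripper_force: 0.0
```

Request:
send_rows([
  [[0, 0, 0, 0, 0, -0.1, -0.3], [0, 0, 0, 0, 0, -0.1, -0.3], [0, 0, 0, 0, 0, -0.1, -0.3], [0, 0, 0, 0, 0, -0.1, -0.3], [0, 0, 0, 0, 0, 0, -0.3], [0, 0, 0, 0, 0, 0, -0.3]],
])

```text
time_s: 3.1
ee_pos: [584.3, 210.0, 134.2]
ee_rot: [180.0, 0.0, 1.3]
force: [-0.0, -0.4, 0.8]
gripper_width: 59.4
gripper_force: 0.0
```

Run:
```python
from h import *
im,d=optics.grab_frame("wrist"); cv2.imwrite("pics/w1.png",im[...,::-1]); np.save("w1",d)
print(env.state()); print(optics.camera_info("wrist"))
for c in("wrist",):
  for n in ("pull_top","hood_edge"): print(n,[(r["conf"],r["at"]) for r in optics.place_of(c,n)])
```

```text
{'time_s': 3.15, 'qpos': array([ 1.87142763e+01,  2.56156752e+01,  9.00469797e+01, -4.18889161e-03,
        6.42448581e+01,  1.07383936e+02]), 'qvel': array([ 0.03174314, -0.54818166, -0.6156535 ,  0.02668274, -0.13494915,
       -0.07844588]), 'effort': array([ 1.36232836e-02, -4.56800401e+01, -2.12736690e+01,  1.03947290e-02,
       -4.98786417e-02, -6.18469994e-05]), 'ee_pos': array([584.81647081, 210.23048456, 134.96780192]), 'ee_rot': array([-1.79975971e+02, -8.93905435e-02,  1.33213877e+00]), 'force': array([-0.38141649, -0.73410615,  0.65924818]), 'torque': array([ 0.07755387,  0.12175674, -0.02449195]), 'gripper_force': 0.0, 'gripper_width': 59.005525311151224}
{'camera_matrix': array([[325.1922621 ,   0.        , 281.92852395],
       [  0.        , 325.1922621 , 207.63519543],
       [  0.        ,   0.        ,   1.        ]]), 'mount': array([[-6.28691363e-04, -9.71815573e-01, -2.35741587e-01,
         6.59302281e+01],
       [ 9.99999160e-01, -8.78119970e-04,  9.53076755e-04,
        -9.66862825e-01],
       [-1.13322423e-03, -2.35740790e-01,  9.71815309e-01,
        -1.70377814e+02],
       [ 0.00000000e+00,  0.00000000e+00,  0.00000000e+00,
         1.00000000e+00]])}
pull_top [(0.69, [285.4, 235.7])]
hood_edge [(0.94, [283.4, 107.0])]
```

View pics/w1.png

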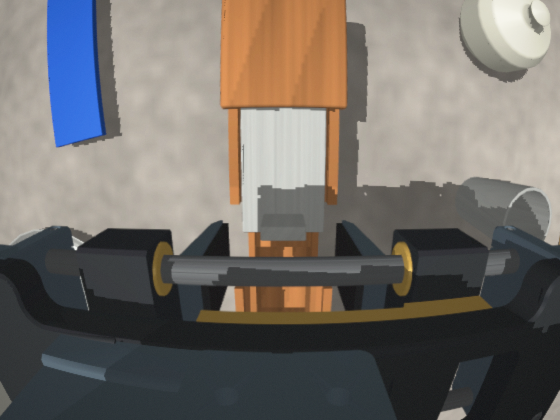

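The wrist picture shows the lid plate with its pull at (284,228), the hood edge at row 107, and the fingers on either side of the pull. I'll locate the pull precisely from depth.

```bash
cat >> h.py <<'E'
def wcloud(depth,pos,rpy):
    i=optics.camera_info("wrist");K=np.array(i["camera_matrix"]);M=np.array(i["mount"])
    v,u=np.mgrid[:420,:560]; x=(u-K[0,2]);y=(v-K[1,2]);r=np.hypot(x,y)+1e-9;th=r/K[0,0]
    ray=np.stack([np.tan(th)*x/r,np.tan(th)*y/r,np.ones_like(r)],-1)*depth[...,None]
    p=ray@M[:3,:3].T+M[:3,3]
    return p@Ro.from_euler("xyz",rpy,degrees=True).as_matrix().T+pos
def rect(P,ok,lo,hi,name):
    p=P[ok&np.all((P>lo)&(P<hi),-1)]
    if len(p)<10: print(name,len(p));return
    (cx,cy),s,a=cv2.minAreaRect(p[:,:2].astype(np.float32)); print(name,len(p),(round(cx,1),round(cy,1)),np.round(s,1),round(a,1),"med",np.median(p,0).round(1),"lo",np.percentile(p,2,0).round(1),"hi",np.percentile(p,98,0).round(1))
E
python3 - <<'E'
from h import *
d=np.load("w1.npy");P=wcloud(d,np.array([584.8,210.2,135.]),[-179.98,-.09,1.33]);ok=d>0
rect(P,ok,[560,190,98],[610,232,112],"pulltop")
rect(P,ok,[600,160,66],[660,260,74],"lid+cheek")
rect(P,ok,[600,160,66],[660,260,74],"lid+cheek")
rect(P,ok,[650,130,78],[780,290,92],"hood")
print(P[228,284],P[218,284],P[150,284],P[150,234],P[150,334],P[102,284],P[150,245],P[150,322])
E
```

```text
pulltop 751 (584.6, 210.6) [10.4 29.8] 1.3 med [585.5 210.4 103.3] lo [579.8 196.4  98.7] hi [589.7 224.7 104.7]
lid+cheek 8512 (629.8, 211.0) [60.2 80.8] 0.7 med [630.5 211.3  69.6] lo [601.2 172.6  68. ] hi [658.7 249.7  71.4]
lid+cheek 8512 (629.8, 211.0) [60.2 80.8] 0.7 med [630.5 211.3  69.6] lo [601.2 172.6  68. ] hi [658.7 249.7  71.4]
hood 13551 (707.5, 212.7) [81.3 88.4] 1.3 med [704.7 212.8  82.3] lo [668.4 170.9  80.6] hi [744.4 254.6  83.9]
[588.42754675 209.73189738 104.21810049] [589.20477809 209.60103563  82.60492678] [636.46349399 210.62983474  69.14056245] [636.03354074 246.87458244  70.5640642 ] [637.74514196 174.41012797  70.95950717] [670.21882594 211.5024772   82.56456964] [636.05775376 238.88450268  70.01621597] [637.31350204 183.00652901  69.40017951]
```

Request:
send_rows([
  [[0, 0, 0, 0, 0, -0.1, -0.3], [0, 0, 0, 0, 0, -0.1, -0.3], [0, 0, 0, 0, 0, -0.05, -0.3], [0, 0, 0, 0, 0, -0.035, -0.3], [0, 0, 0, 0, 0, 0, -0.3], [0, 0, 0, 0, 0, 0, 1], [0, 0, 0, 0, 0, 0, 1], [0, 0, 0, 0, 0, 0, 1], [0, 0, 0, 0, 0, 0, 1], [0, 0, 0, 0, 0, 0, 1], [0, 0, 0, 0, 0, 0, 1], [0, 0, 0, 0, 0, 0, 1]],
], grip_force=20)

```text
time_s: 4.45
ee_pos: [584.4, 210.0, 77.5]
ee_rot: [180.0, -0.0, 1.3]
force: [-0.2, -0.2, 3.1]
gripper_width: 29.9
gripper_force: 20.0
```

Request:
send_rows([
  [[0, 0, 0, 0, 0, 0, 1], [0, 0, 0, 0, 0, 0, 1], [0, 0, 0, 0, 0, 0, 1]],
])

```text
time_s: 4.75
ee_pos: [584.3, 210.0, 77.5]
ee_rot: [180.0, -0.0, 1.3]
force: [-0.4, -1.8, 5.7]
gripper_width: 29.6
gripper_force: 20.0
```

Request:
send_rows([
  [[0, 0.0035, 0, 0.0005, 0, 0.0047, 1], [0, 0.0035, 0, 0.0005, 0, 0.0047, 1], [0, 0, 0, 0, 0, 0, 1], [0, 0, 0, 0, 0, 0, 1]],
])

```text
time_s: 5.15
ee_pos: [584.4, 210.0, 78.5]
ee_rot: [-180.0, 0.6, 1.3]
force: [0.8, -0.3, -1.2]
gripper_width: 29.7
gripper_force: 20.0
```

Request:
send_rows([
  [[0, 0.0035, 0, 0.0005, 0, 0.0047, 1], [0, 0.0035, 0, 0.0005, 0, 0.0047, 1], [0, 0, 0, 0, 0, 0, 1], [0, 0, 0, 0, 0, 0, 1]],
])

```text
time_s: 5.55
ee_pos: [584.5, 210.0, 80.6]
ee_rot: [-180.0, 1.3, 1.3]
force: [0.1, 0.6, -1.5]
gripper_width: 30.0
gripper_force: 20.0
```

Request:
send_rows([
  [[0, 0.0035, 0, 0.0005, 0, 0.0047, 1], [0, 0, 0, 0, 0, 0, 1], [0, 0, 0, 0, 0, 0, 1]],
])

```text
time_s: 5.85
ee_pos: [584.5, 210.0, 81.6]
ee_rot: [-180.0, 1.6, 1.3]
force: [-0.3, -0.3, -1.7]
gripper_width: 29.6
gripper_force: 20.0
```

Request:
send_rows([
  [[0, 0.0035, 0, 0.0005, 0, 0.0047, 1], [0, 0, 0, 0, 0, 0, 1], [0, 0, 0, 0, 0, 0, 1]],
])

```text
time_s: 6.15
ee_pos: [584.6, 210.0, 82.6]
ee_rot: [-180.0, 1.9, 1.3]
force: [-0.8, -0.1, -2.0]
gripper_width: 29.5
gripper_force: 20.0
```

Request:
send_rows([
  [[0, 0.0035, 0, 0.0005, 0, 0.0047, 1], [0, 0, 0, 0, 0, 0, 1], [0, 0, 0, 0, 0, 0, 1]],
])

```text
time_s: 6.45
ee_pos: [584.7, 210.0, 83.5]
ee_rot: [-180.0, 2.2, 1.3]
force: [-0.4, 0.3, -1.5]
gripper_width: 30.1
gripper_force: 20.0
```

Request:
send_rows([
  [[0, 0.0035, 0, 0.0005, 0, 0.0047, 1], [0, 0, 0, 0, 0, 0, 1], [0, 0, 0, 0, 0, 0, 1]],
])

```text
time_s: 6.75
ee_pos: [584.9, 210.0, 84.5]
ee_rot: [-179.9, 2.5, 1.3]
force: [-0.0, -0.2, -1.7]
gripper_width: 30.1
gripper_force: 20.0
```

Request:
send_rows([
  [[0, 0.0035, 0, 0.0005, 0, 0.0047, 1], [0, 0, 0, 0, 0, 0, 1], [0, 0, 0, 0, 0, 0, 1]],
])

```text
time_s: 7.05
ee_pos: [585.0, 210.0, 85.4]
ee_rot: [-179.9, 2.8, 1.3]
force: [-0.4, -0.9, -1.8]
gripper_width: 29.3
gripper_force: 20.0
```

Request:
send_rows([
  [[0, 0.0035, 0, 0.0005, 0, 0.0047, 1], [0, 0, 0, 0, 0, 0, 1], [0, 0, 0, 0, 0, 0, 1]],
])

```text
time_s: 7.35
ee_pos: [585.1, 210.0, 86.2]
ee_rot: [-179.9, 3.2, 1.3]
force: [0.7, 0.2, -3.6]
gripper_width: 29.9
gripper_force: 20.0
```

Request:
send_rows([
  [[0, 0.0035, 0, 0.0005, 0, 0.0047, 1], [0, 0, 0, 0, 0, 0, 1], [0, 0, 0, 0, 0, 0, 1]],
])

```text
time_s: 7.65
ee_pos: [585.1, 210.0, 86.5]
ee_rot: [-179.9, 3.5, 1.3]
force: [0.9, 1.0, -9.3]
gripper_width: 29.5
gripper_force: 20.0
```

Request:
send_rows([
  [[0, -0.0035, 0, -0.0005, 0, -0.005, 1], [0, 0, 0, 0, 0, 0, 1], [0, 0, 0, 0, 0, 0, 1]],
])

```text
time_s: 7.95
ee_pos: [585.1, 210.0, 86.3]
ee_rot: [-179.9, 3.1, 1.3]
force: [2.3, 0.8, -6.8]
gripper_width: 30.0
gripper_force: 20.0
```

Request:
send_rows([
  [[0, 0, 0, -0.01, -0.0002, 0, 1], [0, 0, 0, -0.01, -0.0002, 0, 1], [0, 0, 0, 0, 0, 0, 1]],
])

```text
time_s: 8.25
ee_pos: [585.1, 210.0, 86.4]
ee_rot: [-179.9, 2.6, 1.4]
force: [9.7, -0.2, -12.0]
gripper_width: 29.7
gripper_force: 20.0
```

Request:
send_rows([
  [[0, 0, 0, -0.01, -0.0002, 0.0012, 1], [0, 0, 0, -0.01, -0.0002, 0.0012, 1], [0, 0, 0, 0, 0, 0, 1]],
])

```text
time_s: 8.55
ee_pos: [584.9, 210.1, 86.8]
ee_rot: [-179.9, 2.2, 1.4]
force: [18.0, -0.4, -18.6]
gripper_width: 29.9
gripper_force: 20.0
```

Request:
send_rows([
  [[0, 0, 0, 0.02, 0.0004, -0.0024, 1], [0, 0, 0, 0.015, 0.0004, -0.0026, 1], [0, 0, 0, 0, 0, -0.004, 1], [0, 0, 0, 0, 0, 0, 1], [0, 0, 0, 0, 0, 0, 1]],
])

```text
time_s: 9.05
ee_pos: [584.6, 210.1, 85.8]
ee_rot: [-179.9, 3.0, 1.3]
force: [1.8, -0.3, -0.2]
gripper_width: 29.7
gripper_force: 20.0
```

Request:
send_rows([
  [[0, 0, 0, 0, 0, -0.0025, 1], [0, 0, 0, 0, 0, 0, 1], [0, 0, 0, 0, 0, 0, 1]],
])

```text
time_s: 9.35
ee_pos: [584.3, 210.0, 84.7]
ee_rot: [-179.9, 3.1, 1.3]
force: [1.8, -0.5, -0.8]
gripper_width: 30.1
gripper_force: 20.0
```

Run:
```python
from h import *
s=env.state();print(s["ee_pos"],s["ee_rot"],s["force"],s["torque"],s["gripper_width"])
im,d=optics.grab_frame("wrist"); cv2.imwrite("pics/w2.png",im[...,::-1])
P=wcloud(d,s["ee_pos"],s["ee_rot"]);ok=d>0
rect(P,ok,[650,130,78],[780,290,92],"hood")
for v in range(108,225,8): print(v,P[v,284].round(1))
```

```text
[584.25490761 210.04789464  84.66057257] [-179.92573357    3.12012938    1.33770803] [ 1.82290211 -0.51247881 -0.80089431] [-0.04729304 -0.37139116 -0.03418844] 30.10998531193699
hood 16516 (695.3, 212.2) [57.7 88.5] 1.5 med [693.3 212.3  81.2] lo [667.6 170.7  79.5] hi [720.5 254.1  82.7]
108 [661.9 211.5  72.4]
116 [657.5 211.4  72.4]
124 [653.1 211.3  72.7]
132 [648.6 211.2  71.7]
140 [644.2 211.1  71.9]
148 [639.8 211.   72.1]
156 [635.5 210.9  73.4]
164 [631.  210.8  73.6]
172 [626.6 210.7  74. ]
180 [621.9 210.6  73.3]
188 [617.6 210.5  74.6]
196 [612.8 210.4  73.9]
204 [608.2 210.2  74.1]
212 [603.5 210.1  74.4]
220 [599.1 210.   75.4]
```

View pics/w2.png

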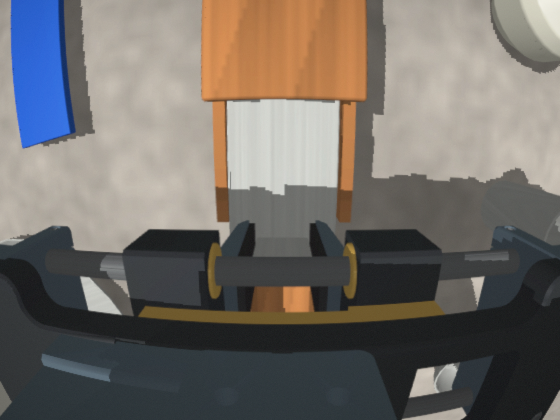

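The view shows the lid tilted about 2.7° and free of the hood, with the hood edge at row 100. I'll raise it slightly and draw in small steps.

Request:
send_rows([
  [[0, 0, 0, 0, 0, 0.0025, 1], [0, 0, 0, 0, 0, 0, 1], [0, 0, 0, 0, 0, 0, 1]],
])

```text
time_s: 9.7
ee_pos: [584.1, 210.1, 85.0]
ee_rot: [-179.9, 3.2, 1.3]
force: [2.2, -0.1, -0.9]
gripper_width: 29.8
gripper_force: 20.0
```

Request:
send_rows([
  [[0, 0, 0, -0.01, -0.0002, 0, 1], [0, 0, 0, 0, 0, 0, 1], [0, 0, 0, 0, 0, 0, 1]],
])

```text
time_s: 10.0
ee_pos: [581.7, 209.9, 85.0]
ee_rot: [-179.9, 3.2, 1.3]
force: [0.7, 0.5, -0.9]
gripper_width: 29.7
gripper_force: 20.0
```

Request:
send_rows([
  [[0, 0, 0, -0.01, -0.0002, 0, 1], [0, 0, 0, 0, 0, 0, 1], [0, 0, 0, 0, 0, 0, 1]],
])

```text
time_s: 10.3
ee_pos: [579.8, 209.9, 85.0]
ee_rot: [-179.9, 3.2, 1.3]
force: [0.4, 0.9, -0.7]
gripper_width: 29.8
gripper_force: 20.0
```

Request:
send_rows([
  [[0, 0.002, 0, -0.01, -0.0002, 0.003, 1], [0, 0, 0, 0, 0, 0, 1], [0, 0, 0, 0, 0, 0, 1]],
])

```text
time_s: 10.6
ee_pos: [577.9, 209.9, 85.6]
ee_rot: [-179.9, 3.4, 1.3]
force: [0.9, -0.3, -1.4]
gripper_width: 30.1
gripper_force: 20.0
```

Request:
send_rows([
  [[0, 0.001, 0, -0.01, -0.0002, 0.002, 1], [0, 0, 0, 0, 0, 0, 1], [0, 0, 0, 0, 0, 0, 1]],
])

```text
time_s: 10.9
ee_pos: [575.9, 209.8, 86.0]
ee_rot: [-179.9, 3.4, 1.3]
force: [0.3, -0.3, -0.3]
gripper_width: 29.6
gripper_force: 20.0
```

Request:
send_rows([
  [[0, 0.001, 0, -0.01, -0.0002, 0.002, 1], [0, 0, 0, -0.01, -0.0002, 0, 1], [0, 0, 0, 0, 0, 0, 1], [0, 0, 0, 0, 0, 0, 1]],
])

```text
time_s: 11.3
ee_pos: [571.7, 209.7, 86.4]
ee_rot: [-179.9, 3.6, 1.3]
force: [0.6, -0.0, -0.6]
gripper_width: 30.2
gripper_force: 20.0
```

Request:
send_rows([
  [[0, 0, 0, -0.015, -0.0003, 0.001, 1], [0, 0, 0, -0.015, -0.0003, 0, 1], [0, 0, 0, -0.015, -0.0003, 0, 1], [0, 0, 0, 0, 0, 0, 1], [0, 0, 0, 0, 0, 0, 1]],
])

```text
time_s: 11.8
ee_pos: [562.3, 209.5, 86.5]
ee_rot: [-179.9, 3.6, 1.3]
force: [-1.2, -0.1, -2.2]
gripper_width: 29.5
gripper_force: 20.0
```

Request:
send_rows([
  [[0, 0, 0, -0.015, -0.0003, 0, 1], [0, 0, 0, -0.015, -0.0003, 0, 1], [0, 0, 0, -0.015, -0.0003, 0, 1], [0, 0, 0, 0, 0, 0, 1], [0, 0, 0, 0, 0, 0, 1]],
])

```text
time_s: 12.3
ee_pos: [553.5, 209.4, 86.6]
ee_rot: [-179.9, 3.6, 1.3]
force: [-0.2, -0.7, -1.2]
gripper_width: 30.0
gripper_force: 20.0
```

Request:
send_rows([
  [[0, 0, 0, -0.015, -0.0003, 0, 1], [0, 0, 0, -0.015, -0.0003, 0, 1], [0, 0, 0, -0.01, -0.0002, 0, 1], [0, 0, 0, 0, 0, 0, 1], [0, 0, 0, 0, 0, 0, 1]],
])

```text
time_s: 12.8
ee_pos: [545.7, 209.2, 86.6]
ee_rot: [-179.9, 3.6, 1.3]
force: [-0.7, -0.2, -1.6]
gripper_width: 29.7
gripper_force: 20.0
```

Request:
send_rows([
  [[0, -0.005, 0, -0.0007, 0, -0.0055, 1], [0, -0.005, 0, -0.0007, 0, -0.0055, 1], [0, -0.005, 0, -0.0007, 0, -0.0055, 1], [0, -0.005, 0, -0.0007, 0, -0.0055, 1], [0, -0.005, 0, -0.0007, 0, -0.0055, 1], [0, -0.005, 0, -0.0007, 0, -0.0055, 1], [0, 0, 0, 0, 0, 0, 1], [0, 0, 0, 0, 0, 0, 1]],
])

```text
time_s: 13.6
ee_pos: [545.0, 209.2, 79.9]
ee_rot: [-180.0, 0.8, 1.3]
force: [-0.2, 0.2, -2.0]
gripper_width: 29.6
gripper_force: 20.0
```

Request:
send_rows([
  [[0, -0.005, 0, -0.0007, 0, -0.005, 1], [0, -0.005, 0, -0.0005, 0, -0.003, 1], [0, 0, 0, 0, 0, 0, 1], [0, 0, 0, 0, 0, 0, 1]],
])

```text
time_s: 14.0
ee_pos: [544.8, 209.1, 78.3]
ee_rot: [180.0, -0.1, 1.3]
force: [-1.0, 0.0, -3.1]
gripper_width: 29.9
gripper_force: 20.0
```

Request:
send_rows([
  [[0, 0, 0, 0, 0, -0.004, 1], [0, 0, 0, 0, 0, 0, 1], [0, 0, 0, 0, 0, 0, 1]],
])

```text
time_s: 14.3
ee_pos: [545.0, 209.2, 77.7]
ee_rot: [180.0, -0.1, 1.3]
force: [-0.0, -0.9, -1.7]
gripper_width: 29.6
gripper_force: 20.0
```

```bash
cat > chk.py <<'E'
from h import *
s=env.state();print(s["ee_pos"].round(1),s["ee_rot"].round(2),s["force"].round(1))
im,d=optics.grab_frame("wrist"); np.save("wl",d); cv2.imwrite("pics/wl.png",im[...,::-1])
P=wcloud(d,s["ee_pos"],s["ee_rot"])
for v in range(60,230,8): print(v,P[v,284].round(1),P[v,265].round(1))
E
python3 chk.py
```

```text
[545.  209.2  77.7] [ 1.7999e+02 -9.0000e-02  1.3300e+00] [-0.  -0.9 -1.7]
60 [650.4 211.3  68.7] [650.2 221.6  68.8]
68 [645.7 211.2  68.8] [645.6 221.5  68.6]
76 [641.2 211.1  68.6] [641.  221.4  68.7]
84 [636.6 211.   69.1] [636.5 221.3  68.8]
92 [632.1 210.9  69.1] [631.9 221.2  69.2]
100 [627.8 210.8  67.7] [627.5 221.1  68.8]
108 [623.3 210.7  68.7] [623.1 221.   68.7]
116 [618.9 210.6  68.3] [618.6 220.9  69. ]
124 [614.4 210.5  68.8] [614.2 220.8  69.1]
132 [610.  210.4  68.6] [609.8 220.8  68.2]
140 [605.6 210.3  68.9] [605.4 220.7  68.6]
148 [601.1 210.1  67.8] [600.9 220.6  68.2]
156 [596.7 210.   68.5] [596.6 220.5  70.1]
164 [592.3 209.9  69.2] [592.  220.5  68.1]
172 [587.7 209.8  67.7] [587.6 220.4  68.6]
180 [583.3 209.7  68.7] [583.1 220.3  68.8]
188 [578.8 209.6  69. ] [578.5 220.3  68.3]
196 [574.2 209.5  68.5] [574.2 220.2  69.7]
204 [569.5 209.4  68.5] [569.5 220.1  69.5]
212 [564.9 209.3  68.5] [564.6 220.1  68.3]
220 [560.3 209.2  69.2] [559.9 220.1  68.5]
228 [555.4 209.1  68.8] [554.8 220.1  67.6]
```

Request:
send_rows([
  [[0, 0, 0, -0.025, -0.0006, 0, 1], [0, 0, 0, -0.025, -0.0006, 0, 1], [0, 0, 0, -0.025, -0.0006, 0, 1], [0, 0, 0, -0.025, -0.0006, 0, 1], [0, 0, 0, 0, 0, 0, 1]],
])

```text
time_s: 14.85
ee_pos: [523.9, 208.7, 77.7]
ee_rot: [180.0, -0.0, 1.3]
force: [-2.0, 0.2, -0.3]
gripper_width: 29.9
gripper_force: 20.0
```

Request:
send_rows([
  [[0, 0, 0, -0.025, -0.0006, 0, 1], [0, 0, 0, -0.025, -0.0006, 0, 1], [0, 0, 0, -0.025, -0.0006, 0, 1], [0, 0, 0, -0.025, -0.0006, 0, 1], [0, 0, 0, 0, 0, 0, 1], [0, 0, 0, 0, 0, 0, 1]],
])

```text
time_s: 15.45
ee_pos: [503.9, 208.2, 77.7]
ee_rot: [180.0, 0.0, 1.3]
force: [-3.6, 0.7, 1.4]
gripper_width: 29.6
gripper_force: 20.0
```

Request:
send_rows([
  [[0, 0, 0, -0.025, -0.0006, 0, 1], [0, 0, 0, -0.025, -0.0006, 0, 1], [0, 0, 0, -0.025, -0.0006, 0, 1], [0, 0, 0, -0.02, -0.0005, 0, 1], [0, 0, 0, 0, 0, 0, 1], [0, 0, 0, 0, 0, 0, 1]],
])

```text
time_s: 16.05
ee_pos: [485.1, 207.8, 77.6]
ee_rot: [180.0, 0.0, 1.3]
force: [-2.1, -0.2, 1.4]
gripper_width: 29.8
gripper_force: 20.0
```

```bash
python3 chk.py
```

```text
[485.1 207.8  77.6] [1.7998e+02 1.0000e-02 1.3300e+00] [-2.1 -0.2  1.4]
60 [590.3 209.8  68.9] [590.2 220.2  68.7]
68 [586.  209.7  67.6] [585.6 220.   69. ]
76 [581.3 209.6  68.3] [580.8 219.9  70.1]
84 [576.7 209.5  68.9] [576.4 219.8  69.4]
92 [572.3 209.4  68.6] [572.  219.7  69. ]
100 [567.8 209.3  69. ] [567.6 219.6  68.5]
108 [563.3 209.2  70. ] [563.2 219.6  67.5]
116 [559.  209.1  67.7] [558.8 219.5  68.1]
124 [554.5 209.   68.2] [554.3 219.4  68.1]
132 [550.1 208.9  67.8] [549.9 219.3  68.2]
140 [545.6 208.8  67.1] [545.5 219.2  68.2]
148 [541.2 208.7  67.4] [541.  219.2  68.2]
156 [536.7 208.6  67.6] [536.6 219.1  68.1]
164 [532.4 208.5  68.6] [532.1 219.   68.3]
172 [527.9 208.4  68.3] [527.7 218.9  68.6]
180 [523.3 208.3  68. ] [523.2 218.9  68.8]
188 [518.9 208.2  68.9] [518.7 218.8  69.2]
196 [514.3 208.1  68.8] [514.  218.8  68.4]
204 [509.6 207.9  68.3] [509.3 218.7  68. ]
212 [504.8 207.8  67.9] [504.7 218.7  68.5]
220 [500.3 207.7  68.9] [500.  218.6  68.6]
228 [495.6 207.6  69. ] [495.  218.6  67.8]
```

Request:
send_rows([
  [[0, 0, 0, 0, 0, 0, -0.3], [0, 0, 0, 0, 0, 0, -0.3], [0, 0, 0, 0, 0, 0, -0.3], [0, 0, 0, 0, 0, 0, -0.3], [0, 0, 0, 0, 0, 0, -0.3], [0, 0, 0, 0, 0, 0.1, -0.3], [0, 0, 0, 0, 0, 0.1, -0.3], [0, 0, 0, 0, 0, 0.1, -1], [0, 0, 0, 0, 0, 0.05, -1], [0, 0, 0, 0, 0, 0, -1], [0, 0, 0, 0, 0, 0, -1]],
])

```text
time_s: 17.2
ee_pos: [485.6, 207.6, 147.0]
ee_rot: [180.0, -0.0, 1.3]
force: [0.0, 0.1, -0.1]
gripper_width: 88.5
gripper_force: 0.0
```

```bash
python3 chk.py | head -1
python3 - <<'E'
from h import *
s=env.state();d=np.load("wl.npy");P=wcloud(d,s["ee_pos"],s["ee_rot"]);ok=d>0
rect(P,ok,[465,180,96],[505,235,112],"pulltop")
rect(P,ok,[490,178,67.3],[640,238,73],"lid")
rect(P,ok,[630,130,78],[780,290,92],"hood")
E
```

```text
[485.6 207.6 147. ] [ 1.7997e+02 -4.0000e-02  1.3300e+00] [ 0.   0.1 -0.1]
pulltop 679 (484.9, 208.9) [10.4 29.4] 1.2 med [485.9 208.9 102. ] lo [480.1 194.5  96.9] hi [490.  222.9 103.5]
lid 12890 (565.0, 208.1) [150.   59.8] 0.2 med [562.1 208.2  68.2] lo [492.9 180.1  67.4] hi [636.5 236.7  69.6]
hood 0
```

View pics/wl.png

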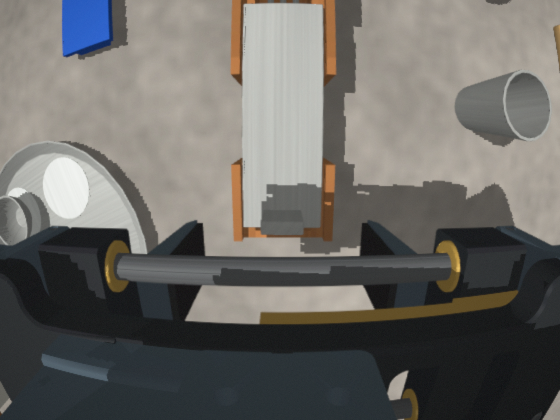

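The picture shows the lid fully clear and level in the front of the box, pull at (283,218), with the scallops between rows 80 and 160.

Run:
```python
from h import *
s=env.state();d=np.load("wl.npy");P=wcloud(d,s["ee_pos"],s["ee_rot"])
for c in (238,329):
  for v in list(range(70,90,3))+list(range(150,172,3)): print(c,v,P[v,c].round(1))
```

```text
238 70 [597.7 244.1  68.4]
238 73 [595.1 243.9  69.4]
238 76 [594.5 245.2  59. ]
238 79 [594.8 247.6  41.5]
238 82 [594.3 249.4  27.4]
238 85 [595.7 253.3  -2.3]
238 88 [592.6 253.2  -1.9]
238 150 [5.314e+02 2.520e+02 2.000e-01]
238 153 [528.2 252.4  -2.5]
238 156 [525.3 252.3  -1.9]
238 159 [522.3 252.2  -1.5]
238 162 [524.5 245.5  49.5]
238 165 [524.1 242.9  69. ]
238 168 [521.7 242.9  68.7]
238 171 [519.5 242.8  69.5]
329 70 [599.3 175.1  68.8]
329 73 [596.9 175.1  69. ]
329 76 [596.3 173.5  58.6]
329 79 [596.6 171.1  42. ]
329 82 [600.6 165.   -1. ]
329 85 [597.7 164.8  -1.6]
329 88 [594.7 164.7  -1.8]
329 150 [551.3 210.2 316.9]
329 153 [530.4 162.8  -1.3]
329 156 [ 5.275e+02  1.628e+02 -3.000e-01]
329 159 [ 5.245e+02  1.627e+02 -4.000e-01]
329 162 [526.1 169.9  48.8]
329 165 [525.7 172.9  69.2]
329 168 [523.4 172.7  68.9]
329 171 [521.1 172.7  69.3]
```

Request:
send_rows([
  [[0, 0, 0, 0.075, 0.0027, 0, -1], [0, 0, 0, 0.075, 0.0027, 0, -1], [0, 0, 0, 0.075, 0.0027, 0, -1], [0, 0, 0, 0.075, 0.0027, 0, -1], [0, 0, 0, 0.077, 0.0027, 0, -1], [0, 0, 0, 0, 0, -0.05, -1], [0, 0, 0, 0, 0, -0.05, -1], [0, 0, 0, 0, 0, -0.05, -1], [0, 0, 0, 0, 0, 0, -1], [0, 0, 0, 0, 0, 0, -1]],
])

```text
time_s: 18.25
ee_pos: [560.7, 210.5, 117.1]
ee_rot: [180.0, -0.0, 1.3]
force: [-0.1, 0.0, 0.7]
gripper_width: 91.0
gripper_force: 0.0
```

Request:
send_rows([
  [[0, 0, 0, 0, -0.002, -0.05, -1], [0, 0, 0, 0, 0, -0.05, -1], [0, 0, 0, 0, 0, -0.05, -1], [0, 0, 0, 0, 0, -0.05, -1], [0, 0, 0, 0, 0, -0.05, -1], [0, 0, 0, 0, 0, -0.05, -1], [0, 0, 0, 0, 0, -0.05, -1], [0, 0, 0, 0, 0, -0.02, -1], [0, 0, 0, 0, 0, 0, -1]],
], grip_force=40)

```text
time_s: 19.15
ee_pos: [561.0, 210.0, 42.7]
ee_rot: [180.0, -0.0, 1.3]
force: [-0.4, -0.1, -0.1]
gripper_width: 91.1
gripper_force: 0.0
```

Request:
send_rows([
  [[0, 0, 0, 0, 0, 0, 1], [0, 0, 0, 0, 0, 0, 1], [0, 0, 0, 0, 0, 0, 1], [0, 0, 0, 0, 0, 0, 1], [0, 0, 0, 0, 0, 0, 1], [0, 0, 0, 0, 0, 0, 1], [0, 0, 0, 0, 0, 0, 1], [0, 0, 0, 0, 0, 0, 1]],
])

```text
time_s: 19.95
ee_pos: [561.7, 209.9, 44.0]
ee_rot: [180.0, -0.1, 1.3]
force: [0.6, -1.6, 3.8]
gripper_width: 61.6
gripper_force: 40.0
```

The fingertips sit lower than the feet would on the board, so I'll regrip 6 mm higher.

Request:
send_rows([
  [[0, 0, 0, 0, 0, 0, -0.5], [0, 0, 0, 0, 0, 0, -0.5], [0, 0, 0, 0, 0, 0, -0.5], [0, 0, 0, -0.004, 0, 0.02, -0.5], [0, 0, 0, 0, 0, 0.018, -0.5], [0, 0, 0, 0, 0, 0, 1], [0, 0, 0, 0, 0, 0, 1], [0, 0, 0, 0, 0, 0, 1], [0, 0, 0, 0, 0, 0, 1], [0, 0, 0, 0, 0, 0, 1], [0, 0, 0, 0, 0, 0, 1]],
], grip_force=40)

```text
time_s: 21.05
ee_pos: [561.1, 210.2, 51.9]
ee_rot: [-180.0, -0.2, 1.3]
force: [-0.7, 0.7, 5.7]
gripper_width: 61.5
gripper_force: 40.0
```

Request:
send_rows([
  [[0, 0, 0, 0, 0, 0, 1], [0, 0, 0, 0, 0, 0, 1], [0, 0, 0, 0, 0, 0.01, 1], [0, 0, 0, 0, 0, 0.02, 1], [0, 0, 0, 0, 0, 0.02, 1], [0, 0, 0, 0, 0, 0, 1], [0, 0, 0, 0, 0, 0, 1]],
])

```text
time_s: 21.75
ee_pos: [560.5, 210.1, 61.1]
ee_rot: [180.0, -0.1, 1.3]
force: [-0.4, -0.4, -4.6]
gripper_width: 61.5
gripper_force: 40.0
```

Request:
send_rows([
  [[0, 0, 0, 0, 0, 0.05, 1], [0, 0, 0, 0, 0, 0.1, 1], [0, 0, 0, 0, 0, 0.1, 1], [0, 0, 0, 0, 0, 0.1, 1], [0, 0, 0, 0, 0, 0.1, 1], [0, 0, 0, 0, 0, 0.05, 1], [0, 0, 0, 0, 0, 0, 1]],
])

```text
time_s: 22.45
ee_pos: [561.5, 210.4, 163.0]
ee_rot: [-179.9, -0.3, 1.3]
force: [-0.5, -0.2, -3.9]
gripper_width: 62.0
gripper_force: 40.0
```

Request:
send_rows([
  [[0, 0, 0.006, 0.02, -0.1, 0, 1], [0, 0, 0.006, 0.02, -0.15, 0, 1], [0, 0, 0.006, 0.02, -0.15, 0, 1], [0, 0, 0.006, 0.02, -0.15, 0, 1], [0, 0, 0.006, 0.02, -0.15, 0, 1], [0, 0, 0.006, 0.02, -0.15, 0, 1], [0, 0, 0.006, 0.02, -0.15, 0, 1], [0, 0, 0.006, 0.02, -0.15, 0, 1], [0, 0, 0.006, 0.02, -0.15, 0, 1], [0, 0, 0.006, 0.02, -0.15, 0, 1], [0, 0, 0.006, 0.025, -0.15, 0, 1], [0, 0, 0.006, 0, -0.1, 0, 1]],
])

```text
time_s: 23.65
ee_pos: [605.4, -131.9, 159.6]
ee_rot: [180.0, 0.0, 7.8]
force: [0.3, 0.3, -3.9]
gripper_width: 61.6
gripper_force: 40.0
```

Request:
send_rows([
  [[0, 0, 0, 0, -0.15, 0, 1], [0, 0, 0, 0, -0.15, 0, 1], [0, 0, 0, 0, -0.1, 0, 1], [0, 0, 0, 0, 0, 0, 1], [0, 0, 0, 0, 0, 0, 1], [0, 0, 0, 0, 0, 0, 1]],
])

```text
time_s: 24.25
ee_pos: [605.5, -208.7, 160.8]
ee_rot: [-179.9, -0.0, 7.9]
force: [-0.1, 0.6, -3.5]
gripper_width: 61.6
gripper_force: 40.0
```

Run:
```python
from h import *
s=env.state();print(s["ee_pos"].round(1),s["ee_rot"].round(2),s["force"].round(1))
for c in("side","scene"):
    im,d=optics.grab_frame(c); cv2.imwrite(f"pics/{c}2.png",im[...,::-1]);P=cloud(c,d)
    rect(P,d>0,[440,-310,8],[800,-80,24],c+"board")
im,d=optics.grab_frame("wrist"); cv2.imwrite("pics/w5.png",im[...,::-1])
P=wcloud(d,s["ee_pos"],s["ee_rot"]);ok=d>0
rect(P,ok,[440,-330,10],[800,-80,24],"wboard")
rect(P,ok,[480,-330,120],[720,-80,210],"wlid")
```

```text
[ 605.5 -208.7  160.8] [-1.7994e+02 -5.0000e-02  7.8500e+00] [-0.1  0.6 -3.5]
sideboard 1498 (611.2, -226.1) [250.4 164.9] 7.4 med [ 601.8 -200.3   16.5] lo [ 487.5 -272.1    9.5] hi [ 726.  -139.5   20.4]
sceneboard 3093 (610.4, -210.5) [252.  120.5] 7.6 med [ 640.4 -216.7   16.5] lo [ 501.7 -274.3   11.3] hi [ 734.1 -146.    19.7]
wboard 494 (730.3, -194.4) [  5.4 117.8] 7.7 med [ 729.8 -192.1   14.5] lo [ 721.6 -249.8   11. ] hi [ 737.5 -139.3   16.3]
wlid 28432 (636.8, -203.7) [124.7  85.2] 7.8 med [ 645.7 -202.3  177.4] lo [ 579.  -239.9  175.9] hi [ 696.5 -169.2  202.7]
```

View pics/w5.png

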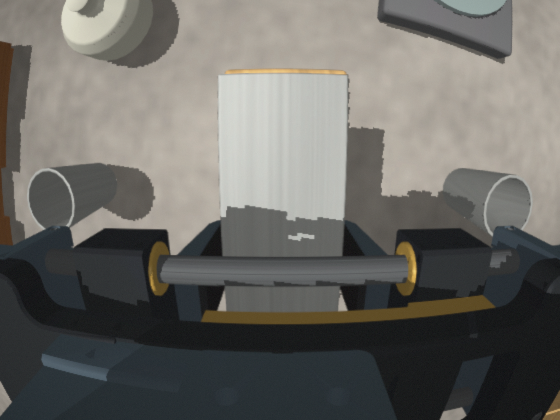

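The view shows the lid level and lined up with the board, whose end shows at row 72. The feet are about 6 mm below the TCP, so I'll lower it.

Request:
send_rows([
  [[0, 0, 0, 0, 0, -0.05, 1], [0, 0, 0, 0, 0, -0.1, 1], [0, 0, 0, 0, 0, -0.1, 1], [0, 0, 0, 0, 0, -0.1, 1], [0, 0, 0, 0, 0, -0.1, 1], [0, 0, 0, 0, 0, -0.1, 1], [0, 0, 0, 0, 0, -0.06, 1], [0, 0, 0, 0, 0, -0.04, 1], [0, 0, 0, 0, 0, 0, 1], [0, 0, 0, 0, 0, 0, 1]],
])

```text
time_s: 25.4
ee_pos: [606.2, -210.0, 31.8]
ee_rot: [180.0, -0.2, 7.8]
force: [0.7, 1.2, -2.7]
gripper_width: 61.5
gripper_force: 40.0
```

Request:
send_rows([
  [[0, 0, 0, 0, 0, -0.015, 1], [0, 0, 0, 0, 0, -0.01, 1], [0, 0, 0, 0, 0, -0.008, 1], [0, 0, 0, 0, 0, 0, 1], [0, 0, 0, 0, 0, 0, 1]],
])

```text
time_s: 25.9
ee_pos: [605.7, -209.9, 24.7]
ee_rot: [180.0, -0.1, 7.8]
force: [-0.1, 0.2, -3.4]
gripper_width: 61.8
gripper_force: 40.0
```

Request:
send_rows([
  [[0, 0, 0, 0, 0, -0.006, 1], [0, 0, 0, 0, 0, -0.004, 1], [0, 0, 0, 0, 0, 0, 1], [0, 0, 0, 0, 0, 0, 1]],
])

```text
time_s: 26.3
ee_pos: [605.7, -209.9, 22.6]
ee_rot: [180.0, -0.1, 7.8]
force: [-0.6, -0.2, -3.3]
gripper_width: 62.0
gripper_force: 40.0
```

Request:
send_rows([
  [[0, 0, 0, 0, 0, -0.004, 1], [0, 0, 0, 0, 0, 0, 1], [0, 0, 0, 0, 0, 0, 1]],
])

```text
time_s: 26.6
ee_pos: [605.8, -209.9, 21.9]
ee_rot: [180.0, -0.1, 7.8]
force: [-0.8, -0.0, -2.6]
gripper_width: 61.4
gripper_force: 40.0
```

Request:
send_rows([
  [[0, 0, 0, 0, 0, -0.004, 1], [0, 0, 0, 0, 0, 0, 1], [0, 0, 0, 0, 0, 0, 1]],
])

```text
time_s: 26.9
ee_pos: [605.8, -209.9, 21.9]
ee_rot: [180.0, -0.1, 7.8]
force: [-3.0, 0.8, 6.2]
gripper_width: 61.8
gripper_force: 40.0
```

Request:
send_rows([
  [[0, 0, 0, 0, 0, 0, -0.4], [0, 0, 0, 0, 0, 0, -0.5], [0, 0, 0, 0, 0, 0, -0.6], [0, 0, 0, 0, 0, 0, -0.6], [0, 0, 0, 0, 0, 0, -0.6], [0, 0, 0, 0, 0, 0.05, -0.6], [0, 0, 0, 0, 0, 0.1, -0.6], [0, 0, 0, 0, 0, 0.1, -1], [0, 0, 0, 0, 0, 0.1, -1], [0, 0, 0, 0, 0, 0.1, -1], [0, 0, 0, 0, 0, 0.1, -1], [0, 0, 0, 0, 0, 0, -1]],
])

```text
time_s: 28.1
ee_pos: [607.7, -210.6, 134.9]
ee_rot: [179.8, -0.5, 7.8]
force: [0.4, -0.8, 0.6]
gripper_width: 91.2
gripper_force: 0.0
```

Run:
```python
from h import *
s=env.state();print(s["time_s"],s["ee_pos"].round(1),s["ee_rot"].round(2),s["force"].round(1))
im,d=optics.grab_frame("wrist"); cv2.imwrite("pics/w6.png",im[...,::-1])
P=wcloud(d,s["ee_pos"],s["ee_rot"]);ok=d>0
rect(P,ok,[440,-330,10],[800,-80,24],"wboard")
rect(P,ok,[480,-330,33],[720,-80,45],"wlid")
im,d=optics.grab_frame("scene"); P=cloud("scene",d)
rect(P,d>0,[440,-310,8],[800,-80,24],"board")
rect(P,d>0,[480,-310,33],[720,-80,45],"lid"); rect(P,d>0,[480,-310,60],[560,-150,80],"pull")
```

```text
28.1 [ 607.7 -210.6  134.9] [179.79  -0.47   7.81] [ 0.4 -0.8  0.6]
wboard 14892 (610.0, -210.3) [248.6 120.9] 7.7 med [ 654.1 -201.9   15.6] lo [ 491.7 -272.3   13.4] hi [ 732.  -143.4   17.1]
wlid 12098 (609.9, -208.7) [179.   62.4] 7.7 med [ 632.4 -205.7   38.6] lo [ 529.4 -240.6   37.2] hi [ 696.2 -172.9   40.2]
board 2068 (609.4, -210.5) [253.9 120.5] 7.6 med [ 661.3 -222.7   16.5] lo [ 493.3 -276.5   10.3] hi [ 735.5 -143.9   20. ]
lid 1288 (610.0, -209.0) [183.5  62.5] 7.6 med [ 621.2 -208.5   39.5] lo [ 528.9 -244.2   35.3] hi [ 698.7 -173.3   42.7]
pull 70 (530.3, -220.0) [13.7 29.3] 9.3 med [ 533.3 -220.6   71.2] lo [ 523.3 -234.1   61.4] hi [ 538.3 -205.2   75.6]
```

View pics/w6.png

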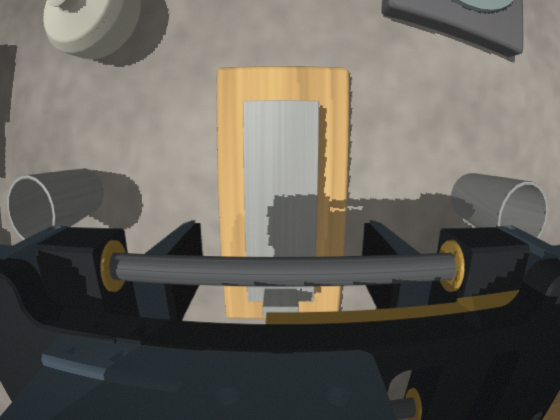

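The lid lies flat in the middle of the board (the lid spans rows 100–300 of the picture), within about 2 mm and aligned, and the glasses are still standing. I'll let the arm settle and hand in.

Request:
send_rows([
  [[0, 0, 0, 0, 0, 0.05, -1], [0, 0, 0, 0, 0, 0, -1], [0, 0, 0, 0, 0, 0, -1], [0, 0, 0, 0, 0, 0, -1]],
])

```text
time_s: 28.6
ee_pos: [605.4, -209.8, 140.4]
ee_rot: [-180.0, -0.0, 7.8]
force: [0.1, 0.1, 0.7]
gripper_width: 91.1
gripper_force: 0.0
```

```bash
python3 -c "
from workcell import env
print(env.job_done())"
```

```text
the job is handed in; nothing more can be done
None
```

I drew the lid over the sill, let it go clear of the hood, then laid it feet down and centred on the board (about 2 mm off) and released it; the job was handed in at about 29 s, with no verdict shown.

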